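Feel along the glue joint of a clamped panel

ROBOT

A 6-joint arm with a two-finger parallel gripper is mounted at the origin on the work surface. World frame = base frame: x ahead of the robot, y to its left, z up, the work surface at z = 0. Lengths are in m, angles in rad, forces in N, time in s.
With the tool pointing down it reaches from about 0.325 to 0.9 m from the base axis. Payload 6.1 kg.
Tool frame: the origin (TCP) lies on the centre line of the jaws, within the pads' length; the fingertips stand 17 mm ahead of it and the grasp point (between the pads) lies 2 mm behind it (robot.tip_extent is the distance from the TCP to the fingertips, in m); z points along the fingers, y is the line along which they close (so a half turn about z gives the same grasp; the last joint's range is limited). The gripper opens to 87 mm and grips with 3 to 60 N. Pads are 19 mm wide; open, the fingers measure 117 mm over their backs; the gripper's body (75 mm by 190 mm) begins 51 mm behind the grasp point.
Start: joints at [-1.467, 0.22, 1.526, -0, 1.395, -0.126], TCP at [0.142, -0.609, 0.24] pointing down, gripper open.
Joint ranges: [-2.98, 2.98], [-0.91, 2.08], [0.09, 2.57], [-1.24, 4.39], [0.2, 2.65], [-2.68, 2.68]. Speed limits (rad/s): [2.57, 2.57, 3.01, 3.14, 3.14, 3.14].

INTERFACE

Orientations are given as [roll, pitch, yaw] about the fixed x, y, z axes, in that order (R = Rz(yaw) Ry(pitch) Rx(roll)).
In Python, from station import robot, optics, hand_in gives the robot as it stands.
- The arm moves only by the tool servo_tool, never from a script. Its argument "plan" is a list of rows, each an object with "slide": the shift along the tool's x, y, z normalised to -1 to 1, where 1 is 20 cm, a list of three; "turn": the turn, a rotation vector about the tool's x, y, z normalised to -1 to 1, where 1 is 30 degrees, a list of three. A call has 1 to 10 rows; each row is the pose to reach, as a shift and turn from the pose commanded when the call began, along the tool's axes at that moment; what a row does not reach only later rows make up. A row lasts 1/10 s, in which the tool goes at most 50 mm and 8.59 degrees, less where a joint would pass 70% of its speed; a pose out of reach is approached as far as the arm can. A call with a number of a shift or a turn outside -1 to 1 is refused whole. A call with a gripper value outside its range is refused whole. "fingers" is the closure, from -1 (fully open) to 1 (shut), set as the call begins (left out, the last holds). The fingers move at their own pace and stop on an object; "newtons" is the grip in N (left out, the last holds). Time passes only in rows, so rows that repeat a pose let the fingers close. It gives the time, the measured TCP pose, the force, the opening and the grip force at its end, in the units of the state.
- robot.sense(): the state, without advancing time (a new reading comes with each control period).
- optics.snapshot(name): name is "side" or "top"; returns a dict with "image" (420x560x3 uint8, blue, green, red), "vertical_fov" (degrees; the focal length in pixels is half the picture's height over the tangent of half this angle, whatever the lens; pixels are square), "cx", "cy" (the principal point, pixels), "dist_coeffs" ([k1, k2, p1, p2, k3] as OpenCV has them; the pictures are not rectified), "R" (3x3) and "t" (3): a world point X has camera coordinates R X + t. Camera axes: x right, y down, z forward; pixel columns grow to the right and rows downward; lengths in m; the calibration is good to about 2 mm. A picture is of the moment at which its call begins. There is no depth.
- hand_in(): hands the job in; it is judged then, once.
The state is a dict: "time": time; "qpos": joint angles; "qvel": joint speeds; "effort": joint torques, N m; "ee_pos": TCP position; "ee_rot": TCP orientation; "contact_force": force on the tool from outside, world axes, zero at the start; "torque": the same for the moment, N m; "width": finger opening in m; "grip_force": force on a finger pad.
Only numpy, scipy, OpenCV 4.12 (cv2) and the standard library are available. Lean on these libraries where they do the work, as an engineer would, in place of code of your own. Each camera call takes 0.05 s, during which the arm holds its last target. There are 200 camera calls.

TASK

A blank of three boards has just been glued up in two sash clamps. Lightly run closed fingertips along the glue joint between the dark board and the pale board beside it, to feel whether the two are level: put them down at the end where all three boards finish level, slide, staying on the joint and in touch with the wood, to the end where the dark board sticks out past the pale ones, then lift off. Press gently, grip nothing, and do not shift the panel or the things lying around it.

Things in the scene. Friction and masses are not known exactly. Their poses are not given: they have to be found in the camera images.
- panel: Loose clamped blank, 3 kg. Boards 60 mm wide, 24 thick, flush rigid top 54 mm above the bench: two pale (x -140 to 140, y -120 to 0 mm), one dark (x -140 to 180, y 0 to 60). Clamps cross below at x = -80 and 80; red jaws at y below -120 and above 60, tops at most 9 mm above the boards; tommy bars end at y -228 and 168. Origin: on the bench below the middle of the joint; z up.
- joint_start (a point): Start of the glue joint between the dark and the pale board, on the top face (54 mm above the bench), at the end where all three boards finish level. Axes as the panel's: x along the joint towards its end, y towards the dark board, z up.
- glue_joint: The wood within 8 mm either side of that glue joint (part of the panel). Origin: middle of the joint, on the top face; x along the joint from start to end, y towards the dark board, z up. The joint runs straight 140 mm either way.
- joint_end (a point): End of that glue joint on the top face, where the pale boards finish and the dark board goes on for another 40 mm; same axes.
- sanding_block: Loose cork sanding block with a rust-red abrasive sole, 100 x 54 mm and 30 mm high, lying on the outer pale board, its side at least 45 mm from the joint to be felt. Origin: centre of its underside. Leave it alone.
- glue_bottle: Loose yellow glue bottle with an orange nozzle, 62 mm across, 178 mm tall, standing on the bench beside the panel. Origin: centre of its underside. Leave it alone.
- filler_tub: Loose white tub with a blue lid, 94 mm across, 100 mm tall, standing on the bench beside the panel. Origin: centre of its underside. Leave it alone.

How it is judged:
By the outcome, as a careful person would: the job done as asked, in the order asked, and still so for the second after the job is handed in, with the robot touching nothing.
It also fails if it takes over 58 s, if anything falls off the work surface, if the arm or the gripper's body presses on something with over 40 N, if the wrist force passes 120 N, or if a joint passes its speed limit or range.

## Working session

There is one attempt and no reset: what is moved stays moved. The work goes in short steps, Python scripts to look and compute and a tool call to move; the robot and the scene stay as the last step left them, time stands still between calls to the robot, and variables do not carry over. Pictures are saved under pics/ and viewed, at most 10 in all, crops included, and the job is handed in when it is done.

Besides the shell and the picture viewer there is one more tool, called after "Emit:" by a JSON object that holds its "fn" and its "kwargs", one argument or row to a line. servo_tool: Moves the arm, as the interface text tells. Scaled input: -1 to 1 covers 20 cm each way for a shift and 30 degrees each way for a turn. Its arguments: {"type":"object","properties":{"plan":{"type":"array","items":{"type":"object","properties":{"slide":{"type":"array","items":{"type":"number","minimum":-1,"maximum":1}},"turn":{"type":"array","items":{"type":"number","minimum":-1,"maximum":1}}}}},"fingers":{"type":"number"},"newtons":{"type":"number"}},"required":["plan"]}

```bash
mkdir -p pics
python3 - <<'E'
from station import robot, optics
import cv2,pickle
d={}
for n in("top","side"):
    s=optics.snapshot(n); d[n]=s; cv2.imwrite(f"pics/{n}0.png",s["image"]); print(n,{k:v for k,v in s.items() if k!="image"})
pickle.dump(d,open("s0.pkl","wb"))
print(robot.sense(), robot.tip_extent)
E
```

```text
top {'vertical_fov': 46.92858381852953, 'cx': 273.2965298251609, 'cy': 213.35219496214268, 'dist_coeffs': array([-0.07579834,  0.        ,  0.        ,  0.        ,  0.        ]), 'R': array([[-0.01159129, -0.99991862, -0.00532835],
       [-0.98971531,  0.01223251, -0.14252706],
       [ 0.14258064,  0.00362148, -0.98977656]]), 't': array([0.02418024, 0.57880105, 1.13038403])}
side {'vertical_fov': 53.92884364727156, 'cx': 272.7343544186003, 'cy': 210.50427759650483, 'dist_coeffs': array([-0.09558309,  0.        ,  0.        ,  0.        ,  0.        ]), 'R': array([[-0.8475589 , -0.53062509,  0.00899557],
       [-0.3415815 ,  0.53247331, -0.77446384],
       [ 0.40616005, -0.65947644, -0.63255421]]), 't': array([0.46954605, 0.24066774, 0.93635974])}
{'time': 0.1, 'qpos': array([-1.46709285e+00,  2.21151287e-01,  1.52747348e+00, -9.97618183e-06,
        1.39468181e+00, -1.26087547e-01]), 'qvel': array([ 0.00117112, -0.00243615, -0.002708  , -0.00090153,  0.000197  ,
        0.00077708]), 'effort': array([ 5.12157640e-04, -4.95948279e+01, -3.88517833e+01,  7.00995955e-02,
        5.15692367e-02, -4.26869326e-05]), 'ee_pos': array([ 0.14230596, -0.60805675,  0.23855641]), 'ee_rot': array([-3.13989109e+00, -2.05792049e-04,  2.29792604e-01]), 'contact_force': array([ 0.09278233,  0.2122541 , -0.16922536]), 'torque': array([0.02873862, 0.00659924, 0.00691382]), 'grip_force': 0.0, 'width': 0.08707853625446868} 0.017
```

View pics/top0.png

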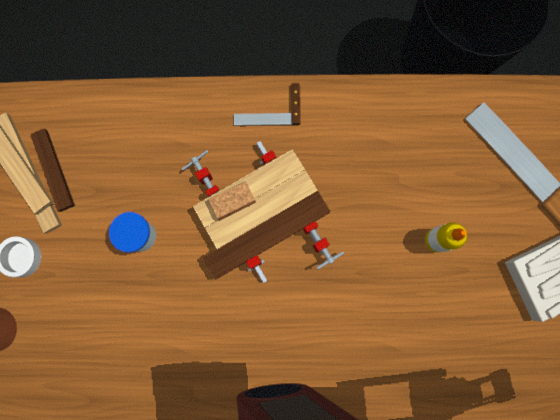

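View pics/side0.png

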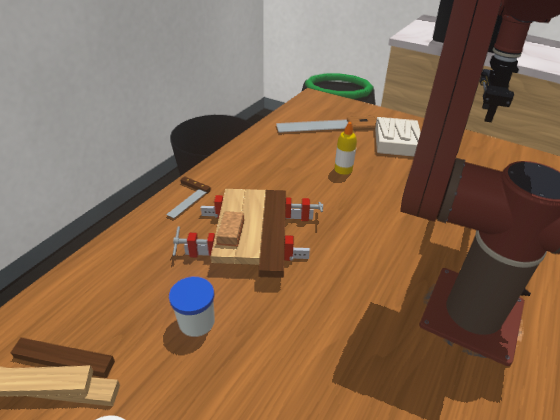

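The top view shows the dark board running from about (207,270) to (325,207), with the pale boards above it. I'll enlarge that area to get the corners.

Run:
```python
import cv2,pickle
d=pickle.load(open("s0.pkl","rb"))
c=d["top"]["image"][140:290,180:350]
cv2.imwrite("pics/c1.png",cv2.resize(c,None,fx=4,fy=4,interpolation=cv2.INTER_CUBIC))
c=d["side"]["image"][170:290,160:340]
cv2.imwrite("pics/c2.png",cv2.resize(c,None,fx=4,fy=4,interpolation=cv2.INTER_CUBIC))
```

```text
(no output)
```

View pics/c1.png

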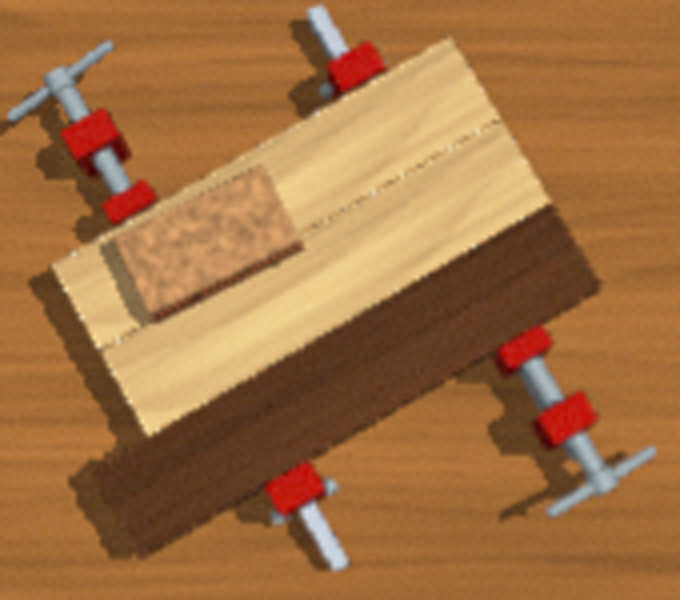

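View pics/c2.png

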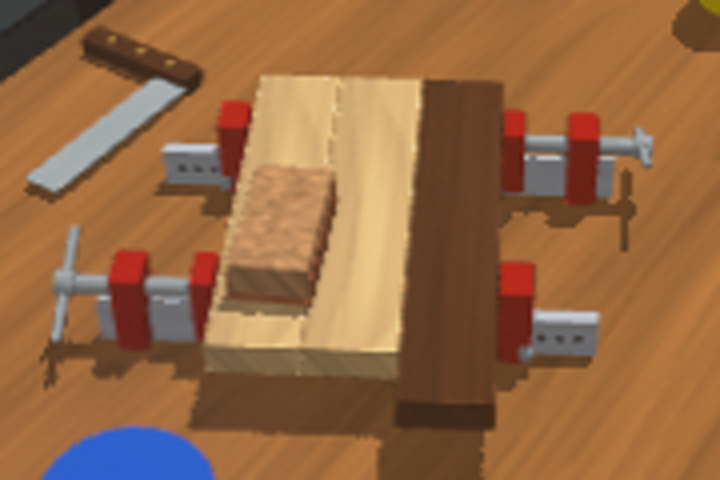

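Top crop: the joint starts at about (550,206) and ends at about (148,436), with the dark overhang at lower left. Side crop: start is near (422,80) and end near (398,348). Next I'll fit the panel pose using both cameras.

```bash
cat > h.py <<'E'
import numpy as np,cv2
from scipy.optimize import least_squares
def K(s):
    f=s["image"].shape[0]/2/np.tan(np.radians(s["vertical_fov"])/2)
    return np.array([[f,0,s["cx"]],[0,f,s["cy"]],[0,0,1]])
def proj(s,X): return cv2.projectPoints(np.array(X,float).reshape(-1,1,3),cv2.Rodrigues(s["R"])[0],s["t"],K(s),s["dist_coeffs"])[0][:,0]
def ray(s,uv,z):
    n=cv2.undistortPoints(np.array([[uv]],float),K(s),s["dist_coeffs"])[0,0]
    c=-s["R"].T@s["t"]; d=s["R"].T@[n[0],n[1],1]; return c+d*(z-c[2])/d[2]
def place(p,X):
    c,s=np.cos(p[2]),np.sin(p[2]); return np.array(X)@np.array([[c,s,0],[-s,c,0],[0,0,1]])+[p[0],p[1],0]
E
python3 - <<'E'
from h import *
import pickle
d=pickle.load(open("s0.pkl","rb"))
obj={"st":(-.14,0),"en":(.14,0),"p1":(-.14,-.12),"p2":(.14,-.12),"d1":(-.14,.06),"d2":(.18,.06),"d3":(.18,0)}
px={"top":{"st":(550,206),"en":(148,436),"p1":(450,38),"p2":(52,266),"d1":(601,288),"d2":(140,558)},
"side":{"st":(422,80),"en":(398,348),"p1":(262,76),"p2":(206,346),"d1":(503,83),"d2":(494,404),"d3":(398,402)}}
off={"top":(180,140),"side":(160,170)}
full={n:{k:(np.array(v)+.5)/4-.5+off[n] for k,v in q.items()} for n,q in px.items()}
def res(p,ns):
    return np.concatenate([(proj(d[n],place(p,[(*obj[k],.054) for k in full[n]]))-np.array(list(full[n].values()))).ravel() for n in ns])
for ns in (["top"],["side"],["top","side"]):
    r=least_squares(res,[.55,0,2.1],args=(ns,),loss="soft_l1"); print(ns,r.x,np.round(res(r.x,ns),1).reshape(-1,2).tolist())
print(place(r.x,[(-.14,0,.054),(.14,0,.054)]))
for n,uv,z in(("top",(130,232),.1),("top",(458,234),.178)): print(n,ray(d[n],uv,z))
E
```

```text
['top'] [0.56247328 0.03148576 2.08724419] [[0.4, -0.6], [-0.2, 0.4], [0.1, -0.2], [-0.5, -0.2], [0.6, 0.1], [-0.4, 0.4]]
['side'] [0.56341962 0.0366506  2.09464713] [[0.1, -0.4], [0.4, 1.1], [-0.4, -0.5], [-0.8, -0.1], [0.3, -0.5], [1.0, 0.2], [-0.6, -0.2]]
['top', 'side'] [0.56309608 0.03336358 2.08827444] [[-0.4, -0.9], [-0.9, 0.2], [-0.7, -0.5], [-1.3, -0.3], [-0.2, -0.2], [-1.2, 0.2], [1.1, -0.9], [0.9, 0.3], [0.7, -1.1], [-0.2, -1.1], [1.2, -1.0], [1.3, -0.5], [-0.2, -1.0]]
[[ 0.63235268 -0.08830615  0.054     ]
 [ 0.49383947  0.1550333   0.054     ]]
top [0.53125122 0.34809071 0.1       ]
top [ 0.50976583 -0.37876606  0.178     ]
```

Emit:
{"fn": "servo_tool", "kwargs": {
  "plan": [
    {"slide": [0.15,-0.1,0],"turn": [0,0,0]},
    {"slide": [0.3,-0.2,0],"turn": [0,0,0]},
    {"slide": [0.45,-0.3,0],"turn": [0,0,0]},
    {"slide": [0.6,-0.4,0],"turn": [0,0,0]},
    {"slide": [0.75,-0.5,0],"turn": [0,0,0]},
    {"slide": [0.9,-0.6,0],"turn": [0,0,0]},
    {"slide": [1,-0.67,0],"turn": [0,0,0]}
  ],
  "fingers": 1,
  "newtons": 3
}}

```text
time: 0.8
ee_pos: [0.3078, -0.4305, 0.2391]
ee_rot: [-3.141, -0.0, 0.231]
contact_force: [0.0, -0.2, 0.3]
width: 0.039
grip_force: 0.0
```

Emit:
{"fn": "servo_tool", "kwargs": {
  "plan": [
    {"slide": [0.15,-0.1,0],"turn": [0,0,0]},
    {"slide": [0.3,-0.2,0],"turn": [0,0,0]},
    {"slide": [0.45,-0.3,0],"turn": [0,0,0]},
    {"slide": [0.6,-0.4,0],"turn": [0,0,0]},
    {"slide": [0.75,-0.5,0],"turn": [0,0,0]},
    {"slide": [0.9,-0.6,0],"turn": [0,0,0]},
    {"slide": [1,-0.67,0],"turn": [0,0,0]}
  ]
}}

```text
time: 1.5
ee_pos: [0.4719, -0.2545, 0.2391]
ee_rot: [-3.141, 0.0, 0.231]
contact_force: [-0.1, -0.5, -0.8]
width: 0.0008
grip_force: 0.0
```

Emit:
{"fn": "servo_tool", "kwargs": {
  "plan": [
    {"slide": [0.15,-0.1,0],"turn": [0,0,-0.1]},
    {"slide": [0.3,-0.2,0],"turn": [0,0,-0.2]},
    {"slide": [0.45,-0.3,0],"turn": [0,0,-0.3]},
    {"slide": [0.6,-0.4,0],"turn": [0,0,-0.4]},
    {"slide": [0.75,-0.5,0],"turn": [0,0,-0.5]},
    {"slide": [0.9,-0.6,0],"turn": [0,0,-0.549]},
    {"slide": [0.972,-0.661,0],"turn": [0,0,-0.549]},
    {"slide": [0.972,-0.661,0],"turn": [0,0,-0.549]},
    {"slide": [0.972,-0.661,0],"turn": [0,0,-0.549]}
  ]
}}

```text
time: 2.4
ee_pos: [0.6294, -0.0838, 0.239]
ee_rot: [-3.141, 0.001, 0.517]
contact_force: [-0.3, 0.4, 0.3]
width: 0.0008
grip_force: 0.0
```

Emit:
{"fn": "servo_tool", "kwargs": {
  "plan": [
    {"slide": [0,0,0.15],"turn": [0,0,0]},
    {"slide": [0,0,0.3],"turn": [0,0,0]},
    {"slide": [0,0,0.45],"turn": [0,0,0]},
    {"slide": [0,0,0.58],"turn": [0,0,0]},
    {"slide": [0,0,0.68],"turn": [0,0,0]},
    {"slide": [0,0,0.74],"turn": [0,0,0]},
    {"slide": [0,0,0.77],"turn": [0,0,0]},
    {"slide": [0,0,0.77],"turn": [0,0,0]},
    {"slide": [0,0,0.77],"turn": [0,0,0]}
  ]
}}

```text
time: 3.3
ee_pos: [0.6307, -0.084, 0.0868]
ee_rot: [3.14, -0.001, 0.517]
contact_force: [-0.5, -0.4, 1.0]
width: 0.0006
grip_force: 0.0
```

Run:
```python
from h import *
from station import robot, optics
s=optics.snapshot("side"); st=robot.sense(); print(st["ee_pos"],st["contact_force"])
t=st["ee_pos"]-[0,0,.017]
y=.517; tx=np.array([np.cos(y),np.sin(y),0]); ty=np.array([np.sin(y),-np.cos(y),0])
P=[t+a*.0095*tx+b*.015*ty for a,b in((1,1),(1,-1),(-1,-1),(-1,1))]
c=s["image"][150:240,210:330].copy(); c=cv2.resize(c,None,fx=6,fy=6,interpolation=cv2.INTER_CUBIC)
for p in proj(s,P): cv2.circle(c,tuple(int(v) for v in (p-[210,150]+.5)*6),3,(0,255,0),-1)
cv2.imwrite("pics/c3.png",c)
```

```text
[ 0.63088568 -0.08394917  0.08707565] [-0.59121342 -0.50789171  0.41224901]
```

View pics/c3.png

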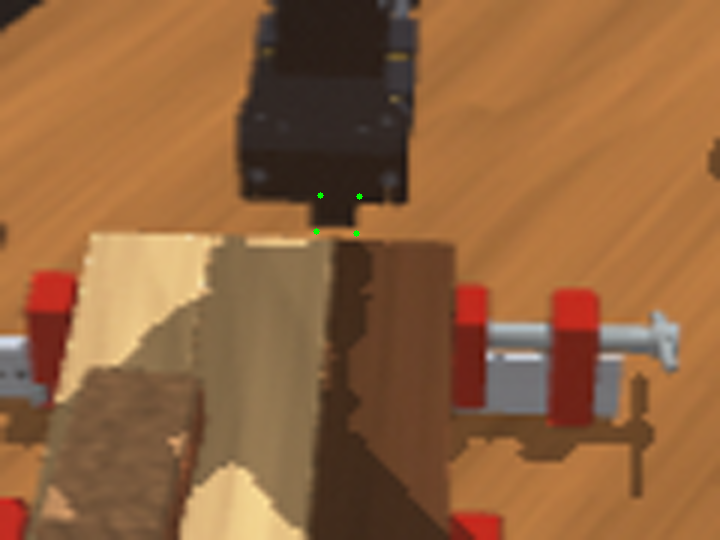

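The fingertips hang over the joint start; the tip's bottom edge spans about x 310-356 in the crop. They sit within about 2 mm of the projection, which agrees with the combined fit. Now I'll go down gently.

Emit:
{"fn": "servo_tool", "kwargs": {
  "plan": [
    {"slide": [0,0,0.02],"turn": [0,0,0]},
    {"slide": [0,0,0.04],"turn": [0,0,0]},
    {"slide": [0,0,0.055],"turn": [0,0,0]},
    {"slide": [0,0,0.065],"turn": [0,0,0]},
    {"slide": [0,0,0.065],"turn": [0,0,0]},
    {"slide": [0,0,0.065],"turn": [0,0,0]}
  ]
}}

```text
time: 3.95
ee_pos: [0.6299, -0.0834, 0.0724]
ee_rot: [-3.141, 0.0, 0.517]
contact_force: [0.4, 0.7, 0.4]
width: 0.0002
grip_force: 0.0
```

Emit:
{"fn": "servo_tool", "kwargs": {
  "plan": [
    {"slide": [0,0,0.005],"turn": [0,0,0]},
    {"slide": [0,0,0.008],"turn": [0,0,0]},
    {"slide": [0,0,0.008],"turn": [0,0,0]}
  ]
}}

```text
time: 4.25
ee_pos: [0.6302, -0.0835, 0.0715]
ee_rot: [3.141, -0.0, 0.517]
contact_force: [-1.2, -0.2, 3.7]
width: 0.0006
grip_force: 1.6
```

Emit:
{"fn": "servo_tool", "kwargs": {
  "plan": [
    {"slide": [0,0,0.002],"turn": [0,0,0]},
    {"slide": [0,0,0.002],"turn": [0,0,0]}
  ]
}}

```text
time: 4.45
ee_pos: [0.6302, -0.0835, 0.0715]
ee_rot: [3.141, -0.0, 0.517]
contact_force: [-2.0, 0.7, 5.6]
width: 0.0006
grip_force: 3.0
```

Emit:
{"fn": "servo_tool", "kwargs": {
  "plan": [
    {"slide": [0,-0.01,0],"turn": [0,0,0]},
    {"slide": [0,-0.02,0],"turn": [0,0,0]},
    {"slide": [0,-0.03,0],"turn": [0,0,0]},
    {"slide": [0,-0.04,0],"turn": [0,0,0]},
    {"slide": [0,-0.05,0],"turn": [0,0,0]},
    {"slide": [0,-0.06,0],"turn": [0,0,0]},
    {"slide": [0,-0.07,0],"turn": [0,0,0]},
    {"slide": [0,-0.08,0],"turn": [0,0,0]},
    {"slide": [0,-0.09,0],"turn": [0,0,0]},
    {"slide": [0,-0.1,0],"turn": [0,0,0]}
  ]
}}

```text
time: 5.45
ee_pos: [0.621, -0.0666, 0.0714]
ee_rot: [3.139, -0.001, 0.517]
contact_force: [1.8, -3.0, 5.6]
width: 0.0004
grip_force: 2.7
```

Emit:
{"fn": "servo_tool", "kwargs": {
  "plan": [
    {"slide": [0,-0.015,0],"turn": [0,0,0]},
    {"slide": [0,-0.03,0],"turn": [0,0,0]},
    {"slide": [0,-0.045,0],"turn": [0,0,0]},
    {"slide": [0,-0.06,0],"turn": [0,0,0]},
    {"slide": [0,-0.075,0],"turn": [0,0,0]},
    {"slide": [0,-0.09,0],"turn": [0,0,0]},
    {"slide": [0,-0.105,0],"turn": [0,0,0]},
    {"slide": [0,-0.12,0],"turn": [0,0,0]},
    {"slide": [0,-0.135,0],"turn": [0,0,0]},
    {"slide": [0,-0.15,0],"turn": [0,0,0]}
  ]
}}

```text
time: 6.45
ee_pos: [0.6062, -0.0405, 0.0714]
ee_rot: [3.14, -0.002, 0.517]
contact_force: [2.5, -3.6, 4.4]
width: 0.0006
grip_force: 2.7
```

Emit:
{"fn": "servo_tool", "kwargs": {
  "plan": [
    {"slide": [0,-0.015,0.001],"turn": [0,0,0]},
    {"slide": [0,-0.03,0.001],"turn": [0,0,0]},
    {"slide": [0,-0.045,0.001],"turn": [0,0,0]},
    {"slide": [0,-0.06,0.001],"turn": [0,0,0]},
    {"slide": [0,-0.075,0.001],"turn": [0,0,0]},
    {"slide": [0,-0.09,0.001],"turn": [0,0,0]},
    {"slide": [0,-0.105,0.001],"turn": [0,0,0]},
    {"slide": [0,-0.12,0.001],"turn": [0,0,0]},
    {"slide": [0,-0.135,0.001],"turn": [0,0,0]},
    {"slide": [0,-0.15,0.001],"turn": [0,0,0]}
  ]
}}

```text
time: 7.45
ee_pos: [0.5915, -0.0145, 0.0714]
ee_rot: [3.139, -0.002, 0.517]
contact_force: [2.9, -3.7, 5.1]
width: 0.0004
grip_force: 3.1
```

Emit:
{"fn": "servo_tool", "kwargs": {
  "plan": [
    {"slide": [0,-0.015,0],"turn": [0,0,0]},
    {"slide": [0,-0.03,0],"turn": [0,0,0]},
    {"slide": [0,-0.045,0],"turn": [0,0,0]},
    {"slide": [0,-0.06,0],"turn": [0,0,0]},
    {"slide": [0,-0.075,0],"turn": [0,0,0]},
    {"slide": [0,-0.09,0],"turn": [0,0,0]},
    {"slide": [0,-0.105,0],"turn": [0,0,0]},
    {"slide": [0,-0.12,0],"turn": [0,0,0]},
    {"slide": [0,-0.135,0],"turn": [0,0,0]},
    {"slide": [0,-0.15,0],"turn": [0,0,0]}
  ]
}}

```text
time: 8.45
ee_pos: [0.5767, 0.0116, 0.0714]
ee_rot: [3.139, -0.002, 0.517]
contact_force: [2.5, -4.6, 6.7]
width: 0.0006
grip_force: 3.1
```

Run:
```python
from h import *
from station import optics
import pickle
d=pickle.load(open("s0.pkl","rb")); s=optics.snapshot("side")
a=s["image"][170:290,160:340]; b=d["side"]["image"][170:290,160:340]
cv2.imwrite("pics/c4.png",np.hstack([cv2.resize(i,None,fx=2.2,fy=4,interpolation=cv2.INTER_CUBIC) for i in(a,b)]))
# clamp parts template shift
for n,(u,v,w,h) in {"L":(170,225,45,38),"R":(285,195,45,30),"R2":(284,233,30,30)}.items():
    T=d["side"]["image"][v:v+h,u:u+w]; S=s["image"][v:v+h,u:u+w]
    print(n,cv2.phaseCorrelate(*[cv2.cvtColor(i,6).astype(np.float32) for i in(T,S)]))
```

```text
L ((0.669323144257806, 0.1493321518317252), 0.6880209498935276)
R ((0.4513596624358982, 0.001892894044708271), 0.9981269735318643)
R2 ((-0.0084318070584537, -0.02516943282858186), 0.9947431953748067)
```

View pics/c4.png

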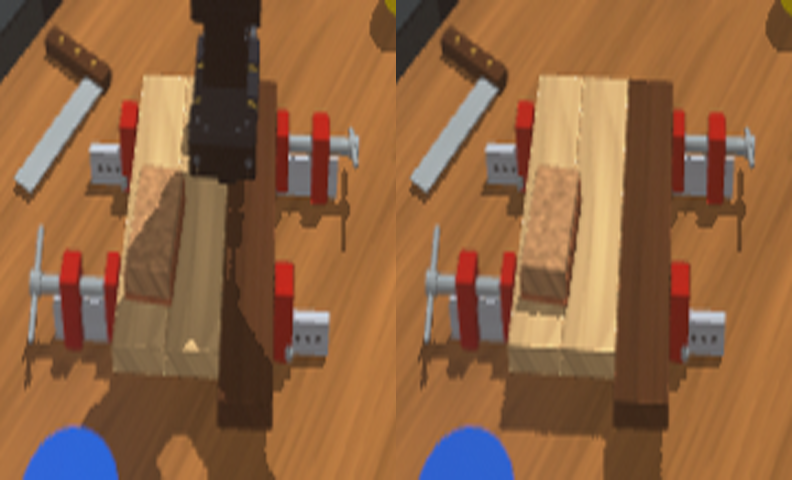

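The before and after views match, so the panel and block haven't moved and the fingers are on the joint. Continuing the slide.

Emit:
{"fn": "servo_tool", "kwargs": {
  "plan": [
    {"slide": [0,-0.015,0],"turn": [0,0,0]},
    {"slide": [0,-0.03,0],"turn": [0,0,0]},
    {"slide": [0,-0.045,0],"turn": [0,0,0]},
    {"slide": [0,-0.06,0],"turn": [0,0,0]},
    {"slide": [0,-0.075,0],"turn": [0,0,0]},
    {"slide": [0,-0.09,0],"turn": [0,0,0]},
    {"slide": [0,-0.105,0],"turn": [0,0,0]},
    {"slide": [0,-0.12,0],"turn": [0,0,0]},
    {"slide": [0,-0.135,0],"turn": [0,0,0]},
    {"slide": [0,-0.15,0],"turn": [0,0,0]}
  ]
}}

```text
time: 9.5
ee_pos: [0.5619, 0.0377, 0.0714]
ee_rot: [3.139, -0.002, 0.517]
contact_force: [2.9, -4.6, 6.0]
width: 0.0004
grip_force: 3.2
```

Emit:
{"fn": "servo_tool", "kwargs": {
  "plan": [
    {"slide": [0,-0.015,0],"turn": [0,0,0]},
    {"slide": [0,-0.03,0],"turn": [0,0,0]},
    {"slide": [0,-0.045,0],"turn": [0,0,0]},
    {"slide": [0,-0.06,0],"turn": [0,0,0]},
    {"slide": [0,-0.075,0],"turn": [0,0,0]},
    {"slide": [0,-0.09,0],"turn": [0,0,0]},
    {"slide": [0,-0.105,0],"turn": [0,0,0]},
    {"slide": [0,-0.12,0],"turn": [0,0,0]},
    {"slide": [0,-0.135,0],"turn": [0,0,0]},
    {"slide": [0,-0.15,0],"turn": [0,0,0]}
  ]
}}

```text
time: 10.5
ee_pos: [0.5471, 0.0638, 0.0714]
ee_rot: [3.139, -0.002, 0.517]
contact_force: [1.5, -3.9, 6.9]
width: 0.0008
grip_force: 3.3
```

Emit:
{"fn": "servo_tool", "kwargs": {
  "plan": [
    {"slide": [0,-0.015,0],"turn": [0,0,0]},
    {"slide": [0,-0.03,0],"turn": [0,0,0]},
    {"slide": [0,-0.045,0],"turn": [0,0,0]},
    {"slide": [0,-0.06,0],"turn": [0,0,0]},
    {"slide": [0,-0.075,0],"turn": [0,0,0]},
    {"slide": [0,-0.09,0],"turn": [0,0,0]},
    {"slide": [0,-0.105,0],"turn": [0,0,0]},
    {"slide": [0,-0.12,0],"turn": [0,0,0]},
    {"slide": [0,-0.135,0],"turn": [0,0,0]},
    {"slide": [0,-0.15,0],"turn": [0,0,0]}
  ]
}}

```text
time: 11.5
ee_pos: [0.5322, 0.0899, 0.0714]
ee_rot: [3.139, -0.002, 0.517]
contact_force: [2.5, -3.2, 6.5]
width: 0.0003
grip_force: 3.4
```

Emit:
{"fn": "servo_tool", "kwargs": {
  "plan": [
    {"slide": [0,-0.015,0],"turn": [0,0,0]},
    {"slide": [0,-0.03,0],"turn": [0,0,0]},
    {"slide": [0,-0.045,0],"turn": [0,0,0]},
    {"slide": [0,-0.06,0],"turn": [0,0,0]},
    {"slide": [0,-0.075,0],"turn": [0,0,0]},
    {"slide": [0,-0.09,0],"turn": [0,0,0]},
    {"slide": [0,-0.105,0],"turn": [0,0,0]},
    {"slide": [0,-0.12,0],"turn": [0,0,0]},
    {"slide": [0,-0.135,0],"turn": [0,0,0]},
    {"slide": [0,-0.15,0],"turn": [0,0,0]}
  ]
}}

```text
time: 12.5
ee_pos: [0.5174, 0.116, 0.0714]
ee_rot: [3.139, -0.002, 0.517]
contact_force: [2.5, -4.9, 7.0]
width: 0.0001
grip_force: 3.5
```

Emit:
{"fn": "servo_tool", "kwargs": {
  "plan": [
    {"slide": [0,-0.015,0],"turn": [0,0,0]},
    {"slide": [0,-0.03,0],"turn": [0,0,0]},
    {"slide": [0,-0.045,0],"turn": [0,0,0]},
    {"slide": [0,-0.06,0],"turn": [0,0,0]},
    {"slide": [0,-0.075,0],"turn": [0,0,0]},
    {"slide": [0,-0.09,0],"turn": [0,0,0]},
    {"slide": [0,-0.105,0],"turn": [0,0,0]},
    {"slide": [0,-0.12,0],"turn": [0,0,0]},
    {"slide": [0,-0.135,0],"turn": [0,0,0]},
    {"slide": [0,-0.15,0],"turn": [0,0,0]}
  ]
}}

```text
time: 13.5
ee_pos: [0.5026, 0.1421, 0.0714]
ee_rot: [3.139, -0.002, 0.517]
contact_force: [2.6, -4.6, 8.2]
width: 0.0006
grip_force: 3.6
```

Emit:
{"fn": "servo_tool", "kwargs": {
  "plan": [
    {"slide": [0,-0.015,-0.001],"turn": [0,0,0]},
    {"slide": [0,-0.03,-0.001],"turn": [0,0,0]},
    {"slide": [0,-0.045,-0.001],"turn": [0,0,0]},
    {"slide": [0,-0.058,-0.001],"turn": [0,0,0]},
    {"slide": [0,-0.068,-0.001],"turn": [0,0,0]},
    {"slide": [0,-0.068,-0.001],"turn": [0,0,0]}
  ]
}}

```text
time: 14.1
ee_pos: [0.4955, 0.1542, 0.0714]
ee_rot: [3.14, -0.001, 0.518]
contact_force: [2.3, -3.6, 6.8]
width: 0.0003
grip_force: 3.5
```

Emit:
{"fn": "servo_tool", "kwargs": {
  "plan": [
    {"slide": [0,0,-0.01],"turn": [0,0,0]},
    {"slide": [0,0,-0.03],"turn": [0,0,0]},
    {"slide": [0,0,-0.07],"turn": [0,0,0]},
    {"slide": [0,0,-0.15],"turn": [0,0,0]},
    {"slide": [0,0,-0.3],"turn": [0,0,0]},
    {"slide": [0,0,-0.45],"turn": [0,0,0]},
    {"slide": [0,0,-0.6],"turn": [0,0,0]},
    {"slide": [0,0,-0.6],"turn": [0,0,0]},
    {"slide": [0,0,-0.6],"turn": [0,0,0]}
  ]
}}

```text
time: 15.0
ee_pos: [0.4949, 0.1545, 0.1914]
ee_rot: [3.141, -0.001, 0.517]
contact_force: [-0.5, -0.5, -0.6]
width: 0.0006
grip_force: 0.0
```

Run:
```python
from h import *
from station import optics,robot
s=optics.snapshot("side"); cv2.imwrite("pics/f.png",s["image"][150:340,120:400])
print(robot.sense()["ee_pos"],robot.sense()["contact_force"])
```

```text
[0.49409651 0.15435697 0.19004527] [ 0.47045587  0.04332439 -0.32274716]
```

View pics/f.png

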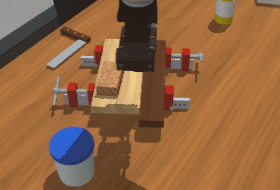

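The gripper is clear above the panel, and the panel, block, tub and bottle are where they were.

```bash
python3 -c "
from station import hand_in; print(hand_in())"
```

```text
the job is handed in; nothing more can be done
None
```

I ran the closed fingertips along the glue joint from the level end to the overhanging end with about 4–8 N of pressure, lifted clear and handed the job in at about 15 s; the pictures showed nothing shifted.

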